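# Wedge a mosaic panel tight in its setting frame

### The job

Wedge the mosaic panel tight in its setting frame: pick up the loose wooden wedge, start its thin end in the gap between the panel and the red slanted rail, flat on the bed, and let go of it. Then drive it further in from its head until the panel sits square against the far fence and the wedge is jammed firm and stays so by itself. The mosaic is still setting and its edge chips easily: never touch the panel with the robot, do not ram the wedge far beyond tight, and leave everything else where it is.

Things in the scene. Friction and masses are not known exactly. Their poses are not given: they have to be found in the camera images.
- jig: Setting frame, fixed: plywood bed 210 x 310 x 18 mm (x, y, z), origin at the centre of its underside on the table. Brown fence along its +x edge, 25 mm above the bed, inner face at x = +83. Brown end stop across the -y end, inner face at y = -137. The +y end is open. +x points away from the robot (yaw up to 0.25 rad either way). The wedge is driven along the frame's -y.
- mouth (a point): Mouth of the gap, on the bed's top face; axes as the frame, at frame x = -40, y = +15, z = 18 mm. The seated panel's gap face is 13 mm to +x of it, the rail's inner face begins 11 mm to -x of it. The bed runs on 140 mm to +y. In the gap, parallel with the frame, the wedge first touches with its toe 30 mm or more past the mouth and is tight at about 60 to 110 mm.
- rail_zone (a point): Centre of the red slanted rail's nominal place, on the bed. Rail 30 mm wide, 25 mm tall, reaching 105 mm from the mouth towards -y; its inner (+x) face leans to +x by 8 deg (1 in 7.1) towards -y, like the wedge's taper. It is bolted through slots: its real setting in x differs by up to 3.2 mm either way and is not measured, so the tight depth differs by 23 mm either way.
- panel: Loose mosaic panel: grey slab 110 x 150 x 16 mm (x, y, z) with glazed feathers up to 10 mm high on top, about 0.4 kg; origin at the centre of its underside, axes nearly the frame's. Lies on the bed 1.5 to 3 mm short of the fence, up to 1.2 deg crooked. Seated, its origin is at frame x = +28 mm. It slides under a push of about 3 to 6 N on the wedge.
- panel_corner (a point): Lower edge of the panel at its gap face and mouth end (panel x = -55, y = +75 mm), panel's axes. Once the panel meets the fence, the push on the wedge's head rises steeply: 15 to 20 N jams it, and friction holds it. A crooked wedge can bind too early at such a push: back off and push again until it moves no further. More than 60 N from the wedge chips this edge.
- wedge_head (a point): Loose light-wood wedge, blue band round its head, 155 mm long, 30 mm tall, 0.09 kg. Point: centre of the head, a block 32 (x) x 40 (y) x 30 mm, 15 mm above the underside. Wedge axes: -y runs to the thin end (toe), +x is the flat side for the panel, -x the tapered side for the rail. Head's back face at y = +20, toe at y = -135. It starts upright as used, left of the frame.
- wedge_toe (a point): Middle of the wedge's toe (thin end face, 12 mm thick, 30 mm tall), half-way up; wedge's axes. 10 mm to +x and 135 mm to -y of the head's centre. The flat side lies 16 mm to +x of the head's centre all along; the tapered side runs from x = +4 mm at the toe to x = -12 mm (from head's centre) where it meets the head, 115 mm back. At the start the toe points within 0.75 rad of the frame's -y.
- shard_bowl: Aluminium bowl of red and white ceramic pieces, 120 mm across, 35 mm tall; bystander beyond the frame; origin under its centre
- shard_tray: Grey tray of ceramic pieces, 120 x 160 x 30 mm; bystander; origin under its centre
- paint_tin: Blue paint tin, 90 mm across, 100 mm tall; bystander beyond the frame; origin under its centre
- glue: Glue bottle, 56 mm across, 150 mm tall; bystander on the right; origin under its centre
- mallet: Rubber mallet lying on the right; bystander, origin under its middle
- trowel: Trowel lying at the left edge; bystander; origin under its centre
- spare_tile: Blue tile 90 x 90 x 10 mm; bystander; origin under its centre
- mug: White mug 76 mm across, 90 mm tall; bystander on the left; origin under its centre

How it is judged:
By the outcome, as a careful person would: the job done as asked, in the order asked, and still so for the second after the job is handed in, with the robot touching nothing.
It also fails if it takes over 54 s, if anything falls off the work surface, if the arm or the gripper's body presses on something with over 40 N, if the wrist force passes 120 N, or if a joint passes its speed limit or range.

### The arm

A 6-joint arm with a two-finger parallel gripper is mounted at the origin on the work surface. World frame = base frame: x ahead of the robot, y to its left, z up, the work surface at z = 0. Lengths are in m, angles in rad, forces in N, time in s.
With the tool pointing down it reaches from about 0.375 to 0.9 m from the base axis. Payload 3.1 kg.
Tool frame: the origin (TCP) lies midway between the tips of the shut fingers; the grasp point (between the pads) lies 19 mm behind it; z points along the fingers, y is the line along which they close (so a half turn about z gives the same grasp; the last joint's range is limited). The gripper opens to 87 mm and grips with 3 to 60 N. Pads are 19 mm wide; open, the fingers measure 117 mm over their backs; the gripper's body (75 mm by 190 mm) begins 51 mm behind the grasp point.
Start: joints at [1.103, 0.527, 1.433, -0, 1.181, -0.178], TCP at [0.178, 0.599, 0.223] pointing down, gripper open.
Joint ranges: [-3.08, 3.08], [-0.75, 2.2], [0.22, 2.44], [-1.43, 4.57], [0, 2.65], [-2.85, 2.85]. Speed limits (rad/s): [2.79, 2.79, 3.14, 3.14, 3.14, 3.14].

### API

Orientations are given as a unit quaternion [x, y, z, w].
In Python, from rig import get_obs, cams, job gives the robot as it stands.
- The arm moves only by the tool servo_tool, never from a script. Its argument "moves" is text: rows parted by semicolons, each of 5 numbers parted by spaces: the shift along the tool's x, y, z in m, then the turn about the tool's z in degrees, then the finger opening in m, from 0 to 0.087. In form: dx dy dz spin claw; .... A call has 1 to 10 rows; each row is the pose to reach, as a shift and turn from the pose commanded when the call began, along the tool's axes at that moment; what a row does not reach only later rows make up. A row lasts 1/12 s, in which the tool goes at most 41.7 mm and 7.16 degrees, less where a joint would pass 70% of its speed; a pose out of reach is approached as far as the arm can. A call with a gripper value outside its range is refused whole. The fingers move at their own pace and stop on an object; "grip_force" is the grip in N (left out, the last holds). Time passes only in rows, so rows that repeat a pose let the fingers close. It gives the time, the measured TCP pose, the force, the opening and the grip force at its end, in the units of the state.
- get_obs(): the state, without advancing time (a new reading comes with each control period).
- cams.camera(name): name is "scene" or "top" or "wrist"; returns the picture (480x640x3 uint8, blue, green, red); there is no depth.
- cams.camera_model(name): a dict with "fx", "fy", "cx", "cy" (pixels), "R" (3x3) and "t" (3): a world point X has camera coordinates R X + t. Camera axes: x right, y down, z forward; pixel columns grow to the right and rows downward; lengths in m; the calibration is good to about 2 mm. A picture is of the moment at which its call begins: read the wrist's pose just before it. camera_model takes no time and is no camera call; for the wrist camera it gives the pose at the moment of the call.
- job.hand_in(): hands the job in; it is judged then, once.
The state is a dict: "time": time; "q": joint angles; "joint_velocities": joint speeds; "joint_torque": joint torques, N m; "position": TCP position; "tool_rot": TCP orientation; "ft_force": force on the tool from outside, world axes, zero at the start; "moment": the same for the moment, N m; "grip_width": finger opening in m; "grip_force": force on a finger pad.
Only numpy, scipy, OpenCV 4.12 (cv2) and the standard library are available. Lean on these libraries where they do the work, as an engineer would, in place of code of your own. Each camera call takes 0.05 s, during which the arm holds its last target. There are 200 camera calls.

## Working session

There is one attempt and no reset: what is moved stays moved. The work goes in short steps, Python scripts to look and compute and a tool call to move; the robot and the scene stay as the last step left them, time stands still between calls to the robot, and variables do not carry over. Pictures are saved under pics/ and viewed, at most 10 in all, crops included, and the job is handed in when it is done.

Besides the shell and the picture viewer there is one more tool, called after "Call:" as name(argument=value, ...) on one line, values as JSON. servo_tool: Moves the arm, as the interface text tells. Its arguments: {"type":"object","properties":{"moves":{"type":"string"},"grip_force":{"type":"number"}},"required":["moves"]}

```bash
mkdir -p pics; ls
python3 - <<'E'
from rig import get_obs,cams
import cv2
for n in("scene","top"):
    cv2.imwrite(f"pics/{n}0.png",cams.camera(n)); m=cams.camera_model(n); print(n,m)
o=get_obs();print(o)
E
```

```text
pics
scene {'fx': 586.717179218188, 'fy': 586.717179218188, 'cx': 318.7487882709711, 'cy': 224.71526507118088, 'R': array([[-8.47346705e-01,  5.31040013e-01, -2.57148084e-04],
       [ 3.90331541e-01,  6.22498692e-01, -6.78333743e-01],
       [-3.60062285e-01, -5.74884235e-01, -7.34753882e-01]]), 't': array([ 0.44119826, -0.23171145,  2.01471389])}
top {'fx': 514.4936723738083, 'fy': 514.4936723738083, 'cx': 318.4954296735281, 'cy': 237.54632650553233, 'R': array([[ 0.03362596, -0.99942427, -0.00451812],
       [-0.97445636, -0.03178088, -0.22231685],
       [ 0.22204526,  0.01187833, -0.974964  ]]), 't': array([0.0419122 , 0.56163861, 1.28952632])}
{'time': 0.1, 'q': array([ 1.10350616e+00,  5.28412748e-01,  1.43376732e+00, -2.13437270e-05,
        1.18140423e+00, -1.78513102e-01]), 'joint_velocities': array([-0.000635  , -0.00193997, -0.00462337,  0.00041431, -0.00100616,
       -0.00103443]), 'joint_torque': array([-3.39547350e-04, -4.40991855e+01, -1.77150536e+01,  6.34158100e-02,
        5.34578261e-02, -5.68169196e-05]), 'position': array([0.17767092, 0.59852602, 0.22164737]), 'tool_rot': array([ 1.43883263e-01,  9.89594167e-01, -9.47491081e-04, -3.06635883e-04]), 'ft_force': array([-0.12580092, -0.02491354, -0.14729212]), 'moment': array([ 0.0170719 , -0.00048517,  0.03157529]), 'grip_force': 0.0, 'grip_width': 0.08696222764417101}
```

View pics/top0.png

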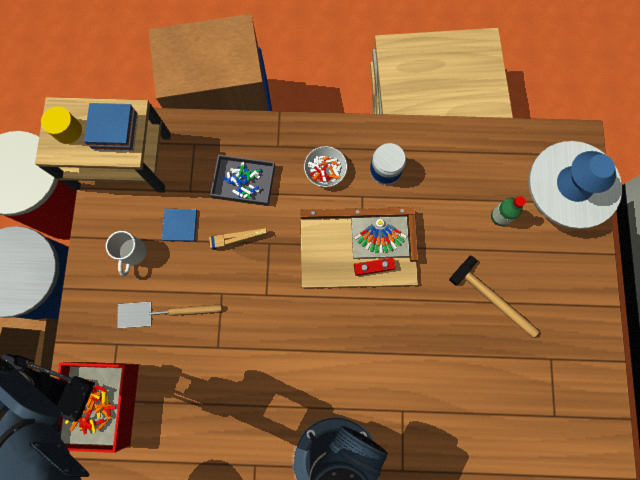

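View pics/scene0.png

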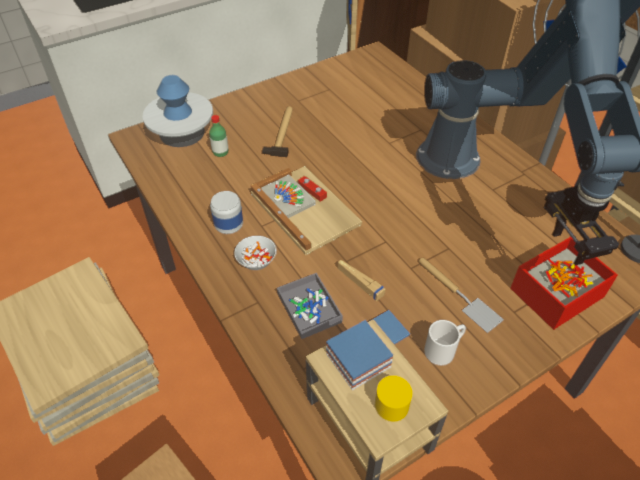

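The top view shows the wedge with its head at (213,242) and toe at (267,233), the bed spanning about (302..418, 210..288), the rail at (375,267) and the panel at (381,237). The scene view agrees.

```bash
cat > h.py <<'E'
import numpy as np,cv2
from rig import get_obs,cams,job
from scipy.spatial.transform import Rotation as Ro
def ray(m,p,z):
    p=np.atleast_2d(np.array(p,float))
    d=np.c_[(p[:,0]-m['cx'])/m['fx'],(p[:,1]-m['cy'])/m['fy'],np.ones(len(p))]@m['R']
    c=-m['R'].T@m['t']
    return c+d*((z-c[2])/d[:,2])[:,None]
def proj(m,X):
    c=np.atleast_2d(X)@m['R'].T+m['t']
    return np.c_[c[:,0]/c[:,2]*m['fx']+m['cx'],c[:,1]/c[:,2]*m['fy']+m['cy']]
def tool(o,X):  # world point -> tool frame
    return Ro.from_quat(o['tool_rot']).inv().apply(np.atleast_2d(X)-o['position'])
E
python3 - <<'E'
from h import *
np.set_printoptions(precision=4,suppress=True)
m=cams.camera_model("top")
print("wedge head,toe",ray(m,[(213,242),(267,233)],.03))
print("bed corners nearL nearR",ray(m,[(302,287.5),(418,285.5)],.018))
print("fence inner top ends",ray(m,[(301,216),(411,215)],.043))
print("rail",ray(m,[(375,267)],.043))
o=get_obs();print(Ro.from_quat(o['tool_rot']).as_matrix())
w=cams.camera_model("wrist");print(w)
print(tool(o,-w['R'].T@w['t']), Ro.from_quat(o['tool_rot']).as_matrix().T@w['R'].T)
E
```

```text
wedge head,toe [[0.546  0.3444 0.03  ]
 [0.5756 0.2004 0.03  ]]
bed corners nearL nearR [[ 0.4326  0.1003  0.018 ]
 [ 0.4481 -0.208   0.018 ]]
fence inner top ends [[ 0.6226  0.1099  0.043 ]
 [ 0.635  -0.1863  0.043 ]]
rail [[ 0.4899 -0.0907  0.043 ]]
[[-0.9586  0.2848 -0.0009]
 [ 0.2848  0.9586 -0.0018]
 [ 0.0003 -0.002  -1.    ]]
{'fx': 364.7060167317916, 'fy': 364.7060167317916, 'cx': 323.53444286560085, 'cy': 236.6466331478043, 'R': array([[ 0.285 ,  0.9585, -0.0028],
       [ 0.9167, -0.2717,  0.293 ],
       [ 0.28  , -0.0861, -0.9561]]), 't': array([-0.6227, -0.036 ,  0.3916])}
[[ 0.0801 -0.0009 -0.1615]] [[-0.0002 -0.956  -0.2933]
 [ 1.      0.     -0.0009]
 [ 0.0009 -0.2933  0.956 ]]
```

Call:
servo_tool(moves="-0.425 -0.14 0 62 0.087;-0.425 -0.14 0 62 0.087;-0.425 -0.14 0 62 0.087;-0.425 -0.14 0 62 0.087;-0.425 -0.14 0 62 0.087;-0.425 -0.14 0 62 0.087;-0.425 -0.14 0 62 0.087;-0.425 -0.14 0 62 0.087;-0.425 -0.14 0 62 0.087;-0.425 -0.14 0 62 0.087")

```text
time: 0.93
position: [0.5214, 0.3598, 0.2221]
tool_rot: [0.634, 0.773, -0.0, -0.0]
ft_force: [0.9, -0.2, -0.5]
grip_width: 0.0871
grip_force: 0.0
```

Call:
servo_tool(moves="0 0 0 0 0.087;0 0 0 0 0.087;0 0 0 0 0.087")

```text
time: 1.18
position: [0.5195, 0.3611, 0.2218]
tool_rot: [0.633, 0.774, -0.001, -0.001]
ft_force: [-0.6, 1.2, -0.4]
grip_width: 0.0871
grip_force: 0.0
```

Run:
```python
from h import *
o=get_obs();cv2.imwrite("pics/w1.png",cams.camera("wrist"));print(o['position'],o['tool_rot'],o['q'],np.abs(o['joint_velocities']).max())
np.save("w1m.npy",[cams.camera_model("wrist")],allow_pickle=True)
```

```text
[0.51950717 0.36109899 0.22183499] [ 6.33344620e-01  7.73869083e-01 -8.26977638e-04 -7.42898594e-04] [4.30759562e-01 5.39628723e-01 1.41147405e+00 6.55904547e-04
 1.19262809e+00 2.31456520e-01] 0.03311304433101939
```

View pics/w1.png

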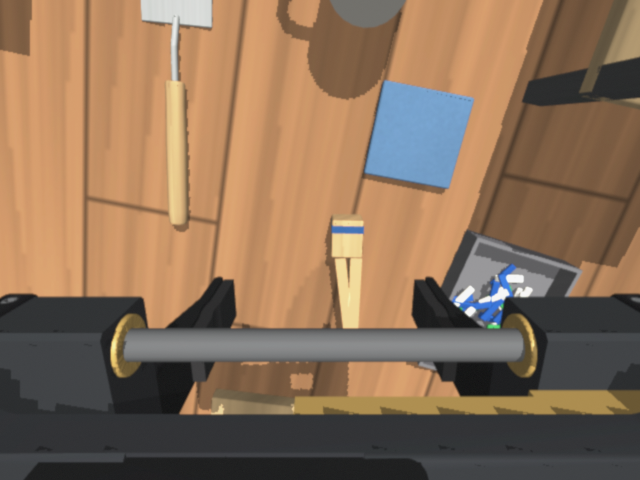

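The wrist view shows the wedge head at (347,237), about 31 px wide, with its flat side running down the right edge from (363,222) to about (360,325). The toe is hidden behind the gripper.

Run:
```python
from h import *
np.set_printoptions(precision=4,suppress=True)
im=cv2.imread("pics/w1.png");m=np.load("w1m.npy",allow_pickle=True)[0]
hsv=cv2.cvtColor(im,cv2.COLOR_BGR2HSV)
for y in range(212,326,6):
    r=hsv[y,325:370];print(y,' '.join(f"{a}/{b}/{c}" for a,b,c in r[::4]))
print(ray(m,[(332.5,218),(363,218),(334.5,258),(361.5,258),(358.5,325)],.03), proj(m,[.546,.344,.03]))
```

```text
212 14/124/208 14/124/200 14/124/195 14/125/194 14/124/195 13/123/195 14/124/196 14/120/136 14/124/189 14/124/205 13/124/202 13/124/201
218 14/125/206 13/123/190 17/106/171 17/108/192 17/107/188 17/107/189 17/106/194 17/108/200 17/109/199 16/110/192 13/123/201 13/123/201
224 13/124/204 14/120/145 18/97/224 21/90/237 21/92/238 23/85/244 22/88/243 22/90/242 21/92/241 22/88/243 13/125/200 13/124/200
230 13/124/203 13/116/123 107/159/180 107/160/180 107/158/179 107/159/181 108/160/183 108/159/184 107/160/182 107/158/181 13/121/200 14/124/199
236 14/123/188 13/117/122 21/97/237 22/91/241 21/96/238 23/86/244 23/88/243 22/92/241 21/94/240 21/95/240 13/125/200 13/124/200
242 13/121/145 14/120/121 22/95/240 22/92/241 21/96/238 23/88/244 22/89/243 22/94/241 22/95/239 20/99/235 14/125/200 13/124/203
248 14/124/192 15/119/118 21/94/240 22/91/242 21/97/236 23/87/243 22/91/242 21/94/240 21/96/239 19/102/232 14/124/200 14/125/204
254 14/123/156 14/117/120 22/93/241 22/92/242 20/98/236 22/87/243 22/92/241 22/95/240 21/95/238 19/103/232 13/124/203 14/124/205
260 14/121/152 14/118/119 14/116/123 22/90
[... 845 characters left out ...]
/123/211 13/123/211 14/124/205
302 13/124/181 14/123/178 14/115/102 14/116/112 22/94/241 22/91/241 24/80/244 22/92/242 22/92/241 13/124/211 14/124/210 13/124/204
308 14/123/183 13/121/160 14/118/127 13/117/113 20/100/234 21/92/242 22/91/241 22/92/241 22/92/241 13/124/211 14/124/207 14/124/203
314 14/123/184 14/118/138 14/122/155 14/117/111 16/112/203 22/92/241 22/92/242 22/92/241 22/93/241 13/126/213 14/124/205 13/124/203
320 14/123/178 14/119/131 13/123/180 14/114/112 15/114/159 22/91/241 22/91/241 22/91/241 21/94/240 14/125/210 14/125/204 13/124/203
[[0.5292 0.354  0.03  ]
 [0.559  0.3601 0.03  ]
 [0.54   0.3128 0.03  ]
 [0.5673 0.3184 0.03  ]
 [0.582  0.2416 0.03  ]] [[346.7744 230.6979]]
```

Run:
```python
import cv2
im=cv2.imread("pics/w1.png")[205:335,310:390]
cv2.imwrite("pics/w1c.png",cv2.resize(im,None,fx=4.5,fy=4.5,interpolation=cv2.INTER_CUBIC))
```

```text
(no output)
```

View pics/w1c.png

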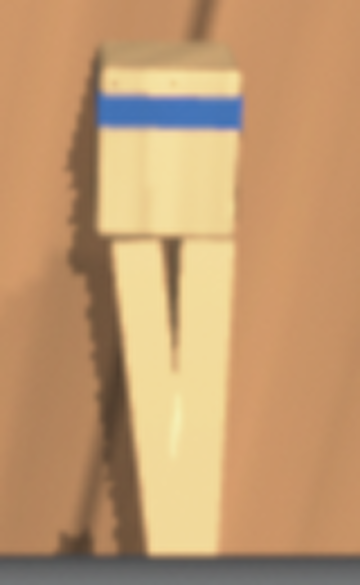

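The crop shows the head's top-face corners at about (332,220), (363.6,220.5), (362.4,257.4) and (332,257.4). The flat edge runs to (358.2,328).

Run:
```python
from h import *
np.set_printoptions(precision=4,suppress=True)
m=np.load("w1m.npy",allow_pickle=True)[0];o=get_obs()
P=ray(m,[(332,220),(363.6,220.5),(362.4,257.4),(332,257.4),(358.2,328.3)],.03);print(P)
print("w,l",np.linalg.norm(P[0]-P[1]),np.linalg.norm(P[1]-P[2]))
d=P[4]-P[1];yaw=np.arctan2(d[0],-d[1]);print("wedge yaw",yaw,np.degrees(yaw))
c=P[:4].mean(0);print(c,tool(o,c)); 
R=Ro.from_quat(o['tool_rot']).as_matrix();print("tool y ang",np.degrees(np.arctan2(R[1,1],R[0,1])))
```

```text
[[0.5291 0.3519 0.03  ]
 [0.5602 0.3577 0.03  ]
 [0.568  0.3192 0.03  ]
 [0.5373 0.3129 0.03  ]
 [0.5826 0.2375 0.03  ]]
w,l 0.03160791904489255 0.03930325269719163
wedge yaw 0.18413388083454713 10.550094237184387
[0.5487 0.3355 0.03  ] [[-0.0317  0.0243  0.1919]]
tool y ang 11.490392649214169
```

Call:
servo_tool(moves="-0.032 0.024 0.04 0.5 0.06;-0.032 0.024 0.08 0.5 0.06;-0.032 0.024 0.12 0.5 0.06;-0.032 0.024 0.16 0.5 0.06;-0.032 0.024 0.18 0.5 0.06;-0.032 0.024 0.2 0.5 0.06;-0.032 0.024 0.21 0.5 0.06;-0.032 0.024 0.218 0.5 0.06;-0.032 0.024 0.218 0.5 0.06;-0.032 0.024 0.218 0.5 0.06")

```text
time: 2.07
position: [0.5503, 0.3358, 0.0055]
tool_rot: [0.636, 0.772, 0.001, 0.0]
ft_force: [-0.2, -0.4, -0.0]
grip_width: 0.0599
grip_force: 0.0
```

Call:
servo_tool(moves="0 0 0 0 0.02;0 0 0 0 0.02;0 0 0 0 0.02;0 0 0 0 0.02;0 0 0 0 0.02;0 0 0 0 0.02;0 0 0 0 0.02;0 0 0 0 0.02", grip_force=25)

```text
time: 2.73
position: [0.5501, 0.3348, 0.0051]
tool_rot: [0.636, 0.771, 0.0, 0.0]
ft_force: [-2.1, -1.2, 4.7]
grip_width: 0.0318
grip_force: 24.8
```

Call:
servo_tool(moves="0 0 -0.03 0 0.02;0 0 -0.06 0 0.02;0 0 -0.1 0 0.02;-0.03 -0.01 -0.14 0 0.02;-0.07 -0.02 -0.18 2 0.02;-0.11 -0.034 -0.215 4 0.02;-0.15 -0.046 -0.215 6 0.02;-0.19 -0.058 -0.215 8 0.02;-0.23 -0.07 -0.215 8 0.02;-0.27 -0.082 -0.215 8 0.02")

```text
time: 3.57
position: [0.5239, 0.0845, 0.2193]
tool_rot: [0.688, 0.725, 0.001, 0.001]
ft_force: [1.0, -0.7, -1.2]
grip_width: 0.0318
grip_force: 24.8
```

Call:
servo_tool(moves="-0.04 -0.006 0 0 0.02;-0.08 -0.012 0 0 0.02;-0.12 -0.018 0 0 0.02;-0.15 -0.022 0 0 0.02;-0.15 -0.022 0 0 0.02;-0.15 -0.022 0 0 0.02;-0.15 -0.022 0 0 0.02")

```text
time: 4.15
position: [0.5094, -0.0644, 0.2182]
tool_rot: [0.689, 0.725, 0.0, -0.001]
ft_force: [-0.7, 0.2, -2.0]
grip_width: 0.0317
grip_force: 24.8
```

Run:
```python
from h import *
np.set_printoptions(precision=4,suppress=True)
o=get_obs();cv2.imwrite("pics/w2.png",cams.camera("wrist"));m=cams.camera_model("wrist")
R=Ro.from_quat(o['tool_rot']).as_matrix();print(o['position'],"ty ang",np.degrees(np.arctan2(R[1,1],R[0,1])),o['q'],o['ft_force'])
print(np.abs(o['joint_velocities']).max())
np.save("w2m.npy",[m],allow_pickle=True)
```

```text
[ 0.5094 -0.0644  0.2182] ty ang 2.9065956172235983 [-0.344   0.3845  1.7133  0.0007  1.0451 -0.3952] [-0.6654  0.1721 -1.9998]
0.03065532589378931
```

View pics/w2.png

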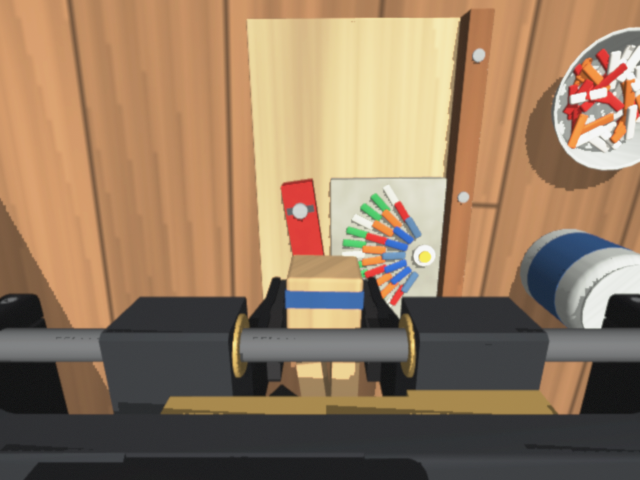

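The second wrist view shows the bed's +y end from (247,19) to (460,17), the rail end from (282,183) to (314,179), and the panel's mouth end from (331,178) to (446,178). The gap lies between them at about x=322. I'll fit the edges with masks.

Run:
```python
from h import *
np.set_printoptions(precision=4,suppress=True)
im=cv2.imread("pics/w2.png");m=np.load("w2m.npy",allow_pickle=True)[0]
h=cv2.cvtColor(im,cv2.COLOR_BGR2HSV).astype(int)
H,S,V=h[...,0],h[...,1],h[...,2]
def fit(pts,z):
    P=ray(m,pts,z)[:,:2]; v=cv2.fitLine(P.astype(np.float32),cv2.DIST_HUBER,0,.001,.001).ravel(); return P,v
# bed left edge: strongest S change in columns 235..275
g=cv2.GaussianBlur(im,(3,3),0).astype(int); b=g[...,0]
def edge(y,x0,x1,sgn): 
    d=(b[y,x0+1:x1+1]-b[y,x0-1:x1-1])*sgn; return x0+int(np.argmax(d)),d.max()
L=[(edge(y,240,270,1)[0],y) for y in range(30,290,5)]
P,v=fit(L,.018);a=np.arctan2(-v[0]*np.sign(v[1]),abs(v[1]));print("bed left pt",v[2:],"yaw",a,L[::15])
T=[]
for x in range(260,450,8):
    d=b[12:28,x]-b[10:26,x];T.append((x,11+int(np.argmax(d))))
P,v2=fit(T,.018);print("bed +y end",v2[2:],"ang",np.arctan2(v2[1]*np.sign(v2[0]),abs(v2[0])),T[::8])
# panel left edge & end (grey low S)
pm=((S<60)&(V>90)).astype(np.uint8);
PL=[(x,y) for y in range(182,250,3) for x in [next((x for x in range(322,345) if pm[y,x:x+4].all()),None)] if x]
PT=[(x,y) for x in range(340,440,5) for y in [next((y for y in range(165,195) if pm[y:y+4,x].all()),None)] if y]
P,v3=fit(PL,.034);print("panel gap face",v3[2:],"yaw",np.arctan2(-v3[0]*np.sign(v3[1]),abs(v3[1])),PL[::7])
P,v4=fit(PT,.034);print("panel end",v4[2:],"ang",np.arctan2(v4[1]*np.sign(v4[0]),abs(v4[0])),PT[::7])
red=((S>150)&(V>100)&((H<6)|(H>174))).astype(np.uint8);red[:,340:]=0;red[:,:270]=0
RR=[(np.nonzero(red[y])[0].max()+.5,y) for y in range(186,250,3)]
P,v5=fit(RR,.043);print("rail inner",v5[2:],"yaw",np.arctan2(-v5[0]*np.sign(v5[1]),abs(v5[1])),RR[::6])
ys=np.nonzero(red[:,295:312].any(1))[0].min();print("rail end row",ys)
def F(a,o,p): c,s=np.cos(a),np.sin(a);p=np.atleast_2d(p)-o;return np.c_[p[:,0]*c+p[:,1]*s,-p[:,0]*s+p[:,1]*c]
# frame origin from left edge (x=-105) and end (y=155)
n=np.array([np.cos(a),np.sin(a)]);t=np.array([-n[1],n[0]])
A=np.array([n,t]);O=np.linalg.solve(A,[n@v[2:]+.105,t@v2[2:]-.155]);print("origin",O,"mouth",O+n*-.04+t*.015)
print("frame: panel face",F(a,O,v3[2:4]),"panel end",F(a,O,v4[2:4]),"rail",F(a,O,v5[2:4]),"rail end",F(a,O,ray(m,[(300,ys)],.043)[:,:2]))
print("fence inner?",F(a,O,ray(m,[(466,15),(447,175)],.043)[:,:2]))
np.save("frame.npy",[*O,a])
```

```text
bed left pt [ 0.4402 -0.0225] yaw 0.056685045 [(247, 30), (252, 105), (256, 180), (260, 255)]
bed +y end [0.527  0.1067] ang 0.0580854 [(260, 18), (324, 18), (388, 17)]
panel gap face [ 0.5172 -0.07  ] yaw 0.05795308 [(331, 182), (331, 203), (331, 224), (331, 245)]
panel end [ 0.5593 -0.0294] ang 0.06621238 [(340, 178), (375, 178), (410, 177)]
rail inner [ 0.5041 -0.0684] yaw 0.19311708 [(np.float64(312.5), 186), (np.float64(315.5), 204), (np.float64(318.5), 222), (np.float64(320.5), 240)]
rail end row 179
origin [ 0.5468 -0.0474] mouth [ 0.506  -0.0347]
frame: panel face [[-0.0309 -0.0209]] panel end [[0.0135 0.0173]] rail [[-0.0438 -0.0186]] rail end [[-0.0596  0.0176]]
fence inner? [[0.0786 0.1501]
 [0.0754 0.0207]]
```

Run:
```python
from h import *
np.set_printoptions(precision=4,suppress=True)
im=cv2.imread("pics/w2.png");m=np.load("w2m.npy",allow_pickle=True)[0];o=get_obs()
h=cv2.cvtColor(im,cv2.COLOR_BGR2HSV)
b=cv2.inRange(h[285:315,270:380],(100,120,60),(118,255,255));ys,xs=np.nonzero(b);
for r in sorted(set(ys))[::3]: 
    q=xs[ys==r];print(r+285,q.min()+270,q.max()+270)
y=299;q=xs[ys==y-285]+270
z=o['position'][2]-.0051+.03
print(tool(o,ray(m,[(q.min()-.5,y),(q.max()+.5,y)],z)))
f=np.load("frame.npy");c,s=np.cos(f[2]),np.sin(f[2]);w=lambda x,y:f[:2]+[x*c-y*s,x*s+y*c]
R=Ro.from_quat(o['tool_rot'])
for y in(.165,.130):
    p=w(-.0483,y);print(p,tool(o,[*p,.0235]))
```

```text
290 285 285
293 285 363
296 285 363
299 285 363
302 285 363
305 285 363
308 360 363
[[ 0.0108 -0.0157 -0.0249]
 [ 0.0108  0.017  -0.0249]]
[0.4892 0.1146] [[ 0.1791 -0.0107  0.1949]]
[0.4912 0.0797] [[ 0.1441 -0.0106  0.1949]]
```

Call:
servo_tool(moves="0.04 -0.003 0 -0.3 0.02;0.08 -0.006 0 -0.3 0.02;0.12 -0.009 0 -0.3 0.02;0.16 -0.011 0 -0.3 0.02;0.18 -0.011 0.01 -0.3 0.02;0.18 -0.011 0.05 -0.3 0.02;0.18 -0.011 0.09 -0.3 0.02;0.18 -0.011 0.13 -0.3 0.02;0.18 -0.011 0.15 -0.3 0.02;0.18 -0.011 0.15 -0.3 0.02")

```text
time: 5.03
position: [0.4856, 0.1161, 0.0646]
tool_rot: [0.686, 0.728, -0.003, -0.004]
ft_force: [-0.7, 0.5, -0.9]
grip_width: 0.0319
grip_force: 24.8
```

Call:
servo_tool(moves="0 0 0 0 0.02;0 0 0 0 0.02")

```text
time: 5.2
position: [0.4905, 0.1153, 0.0697]
tool_rot: [0.686, 0.727, 0.001, 0.001]
ft_force: [0.3, -0.2, -1.8]
grip_width: 0.0317
grip_force: 24.8
```

Run:
```python
from h import *
np.set_printoptions(precision=4,suppress=True)
o=get_obs();f=np.load("frame.npy");c,s=np.cos(f[2]),np.sin(f[2]);w=lambda x,y:f[:2]+[x*c-y*s,x*s+y*c]
R=Ro.from_quat(o['tool_rot']).as_matrix();print(o['position'],np.degrees(np.arctan2(R[1,1],R[0,1])-f[2]),R[2],o['ft_force'])
for y in(.165,.130):
    p=w(-.0487,y);print(tool(o,[*p,.0231]))
```

```text
[0.4905 0.1153 0.0697] 0.09522259325120432 [-0.      0.0023 -1.    ] [ 0.2501 -0.2105 -1.8247]
[[-0.0006 -0.0018  0.0466]]
[[-0.0356 -0.0019  0.0466]]
```

Call:
servo_tool(moves="0 -0.002 0.02 0 0.02;0 -0.002 0.035 0 0.02;0 -0.002 0.042 0 0.02;0 -0.002 0.045 0 0.02;0 -0.002 0.045 0 0.02;0 -0.002 0.045 0 0.02;0 -0.002 0.045 0 0.02")

```text
time: 5.78
position: [0.4885, 0.1143, 0.0246]
tool_rot: [0.687, 0.727, 0.001, 0.001]
ft_force: [-0.4, 0.1, -1.2]
grip_width: 0.0321
grip_force: 24.8
```

Run:
```python
from h import *
np.set_printoptions(precision=4,suppress=True)
o=get_obs();f=np.load("frame.npy");c,s=np.cos(f[2]),np.sin(f[2]);w=lambda x,y:f[:2]+[x*c-y*s,x*s+y*c]
print(o['position'],o['ft_force'])
for y in(.165,.130):
    p=w(-.0487,y);print(tool(o,[*p,.0231]))
im=cams.camera("top");cv2.imwrite("pics/t2.png",cv2.resize(im[190:310,260:440],None,fx=4.4,fy=4.4,interpolation=cv2.INTER_CUBIC))
```

```text
[0.4885 0.1143 0.0246] [-0.4306  0.0887 -1.1688]
[[0.0003 0.0004 0.0015]]
[[-0.0347  0.0004  0.0015]]
```

View pics/t2.png

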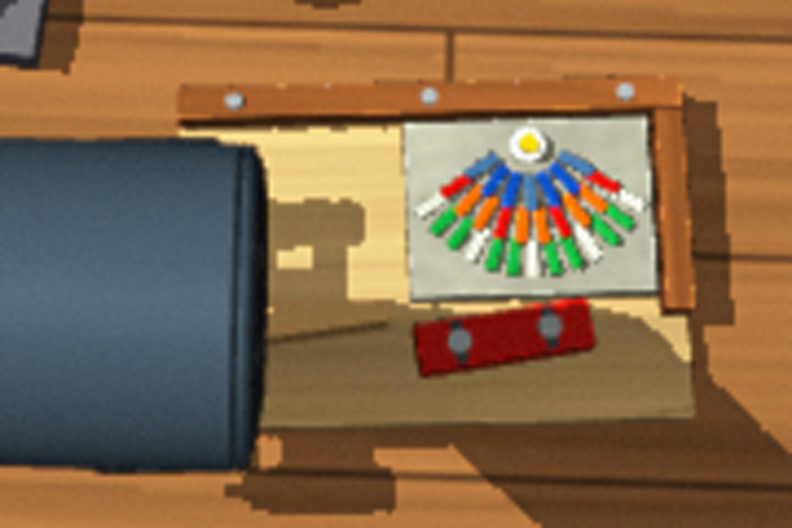

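The top crop shows the toe lying in shadow at about (387,322), lined up with the gap between the panel edge (y≈300) and the rail's corner (415,322).

Call:
servo_tool(moves="-0.006 0 0 0 0.02;-0.012 0 0 0 0.02;-0.018 0 0 0 0.02;-0.023 0 0 0 0.02;-0.028 0 0 0 0.02;-0.028 0 0 0 0.02")

```text
time: 6.33
position: [0.4902, 0.0851, 0.0237]
tool_rot: [0.687, 0.727, 0.0, 0.001]
ft_force: [1.4, -0.7, -0.5]
grip_width: 0.0318
grip_force: 24.8
```

Call:
servo_tool(moves="-0.003 0 0 0 0.02;-0.006 0 0 0 0.02;-0.006 0 0.001 0 0.02;-0.006 0 0.001 0 0.02;-0.006 0 0.001 0 0.02")

```text
time: 6.75
position: [0.4906, 0.0799, 0.023]
tool_rot: [0.687, 0.727, 0.001, 0.001]
ft_force: [2.1, -1.8, 2.4]
grip_width: 0.0319
grip_force: 24.8
```

Run:
```python
from h import *
np.set_printoptions(precision=4,suppress=True)
o=get_obs();f=np.load("frame.npy");c,s=np.cos(f[2]),np.sin(f[2]);w=lambda x,y:f[:2]+[x*c-y*s,x*s+y*c]
print(o['position'],o['ft_force']);print(tool(o,[*w(-.0487,.13),.0231]))
```

```text
[0.4906 0.0799 0.023 ] [ 2.0828 -1.7922  2.3637]
[[-0.0003  0.0002 -0.0001]]
```

Call:
servo_tool(moves="0 0 0 0 0.045;0 0 0 0 0.05;0 0 0 0 0.05;0 0 0 0 0.05;0 0 -0.02 0 0.05;0 0 -0.05 0 0.05;0 0 -0.09 0 0.05;0.03 0 -0.13 0 0.05;0.06 0 -0.13 0 0.0;0.06 0 -0.13 0 0.0")

```text
time: 7.58
position: [0.4868, 0.1445, 0.1556]
tool_rot: [0.686, 0.728, 0.003, 0.001]
ft_force: [-0.0, 0.3, -0.8]
grip_width: 0.0428
grip_force: 0.0
```

Call:
servo_tool(moves="0 0 0 0 0;0 0 0 0 0;0 0 0 0 0")

```text
time: 7.83
position: [0.4851, 0.1395, 0.1516]
tool_rot: [0.687, 0.727, -0.001, -0.001]
ft_force: [0.5, 0.7, -0.6]
grip_width: 0.0246
grip_force: 0.0
```

Run:
```python
from h import *
np.set_printoptions(precision=4,suppress=True)
o=get_obs();im=cams.camera("wrist");m=cams.camera_model("wrist");cv2.imwrite("pics/w3.png",im)
np.save("w3m.npy",[m],allow_pickle=True)
print(o['position'],o['grip_width'],o['ft_force'])
```

```text
[0.4851 0.1395 0.1516] 0.024558922754845093 [ 0.4677  0.6503 -0.6092]
```

View pics/w3.png

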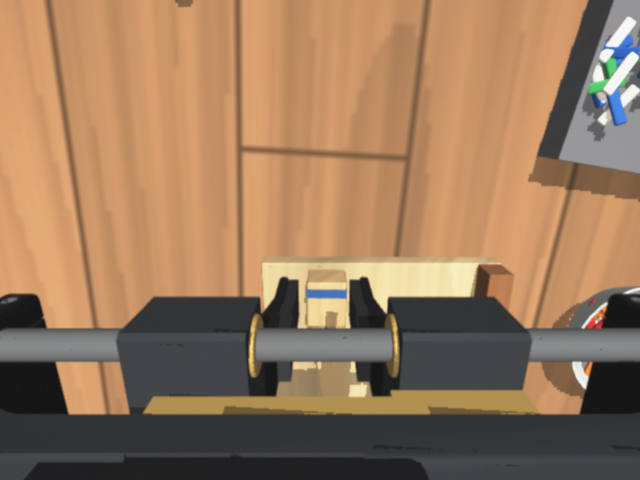

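The third wrist view shows the released wedge upright with its head at (326,300) on the bed. The fingers now sit behind it and are closing.

Call:
servo_tool(moves="0 0.002 0 0 0;0 0.002 0 0 0;0 0.002 0 0 0;0 0.002 0 0 0;0 0.002 0.04 0 0;0 0.002 0.08 0 0;0 0.002 0.11 0 0;0 0.002 0.126 0 0;0 0.002 0.126 0 0;0 0.002 0.126 0 0")

```text
time: 8.72
position: [0.4876, 0.1402, 0.0259]
tool_rot: [0.687, 0.727, -0.001, -0.001]
ft_force: [0.5, -0.3, -0.1]
grip_width: 0.0002
grip_force: 0.0
```

Call:
servo_tool(moves="-0.006 0 0 0 0;-0.012 0 0 0 0;-0.016 0 0 0 0;-0.02 0 0 0 0;-0.023 0 0 0 0;-0.023 0 0 0 0")

```text
time: 9.22
position: [0.4899, 0.1166, 0.0272]
tool_rot: [0.687, 0.727, 0.0, 0.0]
ft_force: [0.3, 0.2, 0.9]
grip_width: 0.0005
grip_force: 0.0
```

```bash
cat > st.py <<'E'
from h import *
np.set_printoptions(precision=4,suppress=True)
o=get_obs();f=np.load("frame.npy");c,s=np.cos(f[2]),np.sin(f[2]);p=o['position'][:2]-f[:2];F=o['ft_force']
print("frame x,y",p[0]*c+p[1]*s,-p[0]*s+p[1]*c,"z",o['position'][2],"Fxy",F[0]*c+F[1]*s,-F[0]*s+F[1]*c,F[2],o['grip_width'])
E
python3 st.py
```

```text
frame x,y -0.04754958450983718 0.1669200364744096 z 0.02720980543635292 Fxy 0.3500998488011536 0.21358804533532694 0.8969121708775422 0.0004807534632822618
```

Call:
servo_tool(moves="-0.003 0 0 0 0;-0.006 0 0 0 0;-0.008 0 0 0 0;-0.01 0 0 0 0;-0.012 0 0 0 0;-0.014 0 0 0 0;-0.016 0 0 0 0;-0.018 0 0 0 0;-0.02 0 0 0 0;-0.022 0 0 0 0")

```text
time: 10.05
position: [0.4907, 0.0952, 0.0266]
tool_rot: [0.687, 0.727, 0.0, 0.0]
ft_force: [-0.0, 0.1, 0.3]
grip_width: 0.0004
grip_force: 0.6
```

```bash
python3 st.py
```

```text
frame x,y -0.04791928079146555 0.14553288025102204 z 0.026605297636244928 Fxy -0.026370997464282446 0.07959460779308714 0.34249966675196414 0.0004393024357818913
```

Call:
servo_tool(moves="-0.0015 0 0 0 0;-0.003 0 0 0 0;-0.0045 0 0 0 0;-0.006 0 0 0 0;-0.0075 0 0 0 0;-0.009 0 0 0 0;-0.01 0 0 0 0;-0.011 0 0 0 0;-0.012 0 0 0 0;-0.013 0 0 0 0")

```text
time: 10.88
position: [0.4915, 0.0824, 0.0266]
tool_rot: [0.687, 0.727, 0.0, 0.0]
ft_force: [0.6, 4.9, -0.7]
grip_width: 0.0004
grip_force: 2.4
```

```bash
python3 st.py
```

```text
frame x,y -0.04792119493922438 0.13266772340891778 z 0.026643483800293046 Fxy 0.8911653142462241 4.900107930035591 -0.7077612822915086 0.0004367126503727623
```

Call:
servo_tool(moves="-0.001 0 0 0 0;-0.002 0 0 0 0;-0.003 0 0 0 0;-0.004 0 0 0 0;-0.005 0 0 0 0;-0.006 0 0 0 0;-0.007 0 0 0 0;-0.008 0 0 0 0")

```text
time: 11.55
position: [0.493, 0.0758, 0.0268]
tool_rot: [0.687, 0.726, 0.002, 0.0]
ft_force: [2.7, 13.3, 0.1]
grip_width: 0.0005
grip_force: 7.0
```

```bash
python3 st.py
```

```text
frame x,y -0.04670457064471111 0.12599459807196922 z 0.026807528689318325 Fxy 3.408979339838983 13.125260667378786 0.0796492548677501 0.00048676077094646745
```

Call:
servo_tool(moves="-0.001 0 0 0 0;-0.002 0 0 0 0;-0.003 0 0 0 0;-0.003 0 0 0 0")

```text
time: 11.88
position: [0.4941, 0.0736, 0.027]
tool_rot: [0.687, 0.726, 0.003, 0.001]
ft_force: [4.1, 17.4, 0.7]
grip_width: 0.0002
grip_force: 8.3
```

```bash
python3 st.py
```

```text
frame x,y -0.04580111352962924 0.12380725307340047 z 0.027006306817265218 Fxy 5.098839769361708 17.09480590195651 0.6814418508694056 0.00019962045529163232
```

Call:
servo_tool(moves="0.005 0.001 0 0 0;0.012 0.002 0 0 0;0.012 0.002 0 0 0;0.006 0.002 0 0 0;0.003 0.002 0 0 0;0.001 0.002 0 0 0;-0.001 0.002 0 0 0;-0.003 0.002 0 0 0;-0.004 0.002 0 0 0;-0.004 0.002 0 0 0")

```text
time: 12.72
position: [0.4957, 0.0688, 0.0269]
tool_rot: [0.688, 0.726, 0.002, 0.0]
ft_force: [3.0, 11.9, 0.7]
grip_width: 0.0005
grip_force: 5.7
```

```bash
python3 st.py
```

```text
frame x,y -0.04447961652902675 0.11889587034483434 z 0.026864551717063104 Fxy 3.6338811732343594 11.749250001209179 0.7225308532219251 0.000465089415458872
```

Call:
servo_tool(moves="-0.001 0 0 0 0;-0.002 0 0 0 0;-0.003 0 0 0 0;-0.004 0 0 0 0;-0.005 0 0 0 0")

```text
time: 13.13
position: [0.4959, 0.0679, 0.027]
tool_rot: [0.689, 0.724, 0.004, -0.001]
ft_force: [5.0, 35.8, 1.0]
grip_width: 0.0002
grip_force: 18.0
```

```bash
python3 st.py
```

```text
frame x,y -0.044335058661838664 0.1180078656940778 z 0.027008832656628973 Fxy 6.991951329542897 35.49882956172841 0.9691260561116675 0.00019244972745911446
```

Call:
servo_tool(moves="0.005 0.001 0 0 0;0.012 0.001 0 0 0;0.012 0.001 0 0 0;0.006 0.001 0 0 0;0.003 0.001 0 0 0;0.001 0.001 0 0 0;-0.001 0.001 0 0 0;-0.002 0.001 0 0 0;-0.002 0.001 0 0 0")

```text
time: 13.88
position: [0.4947, 0.0676, 0.0267]
tool_rot: [0.69, 0.724, 0.004, -0.004]
ft_force: [3.9, 40.6, 2.4]
grip_width: 0.0008
grip_force: 20.4
```

```bash
python3 st.py
```

```text
frame x,y -0.04549868199501885 0.11770727885201222 z 0.02673124588002974 Fxy 6.191823808070233 40.36067171448391 2.4016289529133843 0.0008417459111342404
```

Call:
servo_tool(moves="0.01 0 0 0 0;0.03 0 0 0 0;0.06 0 0 0 0;0.06 0 -0.04 0 0;0.04 0 -0.08 0 0;0 0 -0.12 0 0;-0.04 0 -0.16 0 0;-0.08 0 -0.19 0 0;-0.12 0 -0.2 0 0;-0.16 0 -0.2 0 0")

```text
time: 14.72
position: [0.5034, -0.0684, 0.2217]
tool_rot: [0.687, 0.727, 0.001, 0.002]
ft_force: [1.1, 0.9, 0.3]
grip_width: 0.0006
grip_force: 0.0
```

Call:
servo_tool(moves="-0.02 0 0 0 0;-0.03 0 0 0 0;-0.03 0 0 0 0;-0.03 0 0 0 0")

```text
time: 15.05
position: [0.5034, -0.0956, 0.218]
tool_rot: [0.687, 0.726, -0.0, -0.001]
ft_force: [-0.6, 0.3, 0.0]
grip_width: 0.0006
grip_force: 0.0
```

Run:
```python
from h import *
o=get_obs();im=cams.camera("wrist");m=cams.camera_model("wrist");cv2.imwrite("pics/w4.png",im)
np.save("w4m.npy",[m],allow_pickle=True)
print(o['position'],o['ft_force'])
cv2.imwrite("pics/w4c.png",cv2.resize(im[:300,200:520],None,fx=2,fy=2,interpolation=cv2.INTER_CUBIC))
```

```text
[ 0.50338395 -0.09555508  0.21795652] [-0.56470789  0.30278621  0.03162536]
```

View pics/w4c.png

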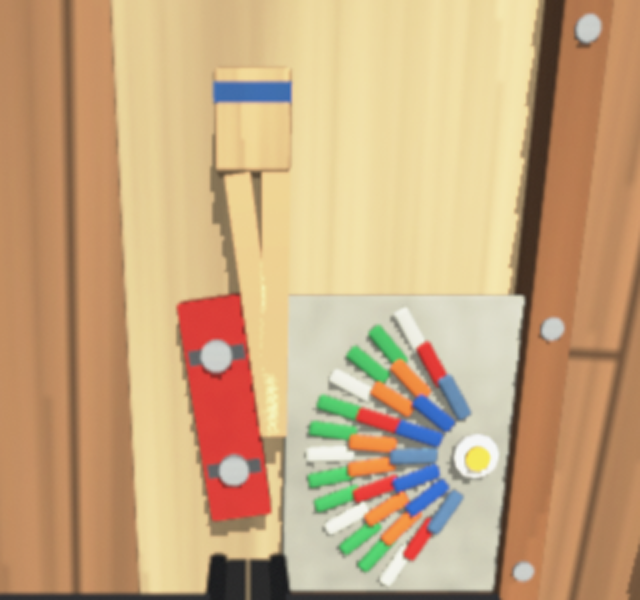

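The crop shows the wedge between the rail and the panel with its toe at (275,435). The panel's right edge, (523,297) to (497,590), runs along the foot of the fence. I'll check squareness numerically.

Run:
```python
from h import *
np.set_printoptions(precision=4,suppress=True)
im=cv2.imread("pics/w4.png");m=np.load("w4m.npy",allow_pickle=True)[0]
f=np.load("frame.npy");c,s=np.cos(f[2]),np.sin(f[2])
def F(p,z): q=ray(m,p,z)[:,:2]-f[:2];return np.c_[q[:,0]*c+q[:,1]*s,-q[:,0]*s+q[:,1]*c]
h=cv2.cvtColor(im,cv2.COLOR_BGR2HSV).astype(int);pm=(h[...,1]<60)&(h[...,2]>90)
V=h[...,2]; Sg=h[...,1]
def line(pts,z,ax=0):
    q=F(pts,z);k=np.polyfit(q[:,1-ax],q[:,ax],1);print(q[0],q[-1],"slope",k[0],"rms",np.std(q[:,ax]-np.polyval(k,q[:,1-ax])))
L=[];Rr=[]
for y in range(152,280,4):
    x=[x for x in range(325,352) if pm[y,x:x+4].all()];L+=[(x[0],y)] if x else []
    x=[x for x in range(440,468) if pm[y,x-4:x].all()];Rr+=[(x[-1],y)] if x else []
print("panel gap face");line(L,.034)
print("panel fence face");line(Rr,.034)
T=[(x,[y for y in range(140,160) if pm[y:y+4,x].all()][0]) for x in range(350,455,5)];print("panel end");line(T,.034,1)
# fence foot on bed (rows above panel) : light bed -> dark
E=[(x0,y) for y in range(10,135,5) for x0 in [450+int(np.argmin(np.diff(V[y,450:485])))]]
print("fence foot");line(E,.018)
print("wedge toe, head back",F([(337.5,217),(326.5,35)],.048))
B=[(x0,y) for y in range(20,280,5) for x0 in [250+int(np.argmax(np.abs(np.diff(Sg[y,250:278]))))]]
print("bed left");line(B,.018)
```

```text
panel gap face
[-0.0274  0.0109] [-0.0285 -0.1131] slope 0.02328816351759868 rms 0.0029961204887154072
panel fence face
[0.0825 0.0109] [ 0.082 -0.113] slope -0.00023245987824227566 rms 0.00029064586899771056
panel end
[-0.0219  0.0145] [0.0701 0.0154] slope 0.008329760315065911 rms 0.0002972934643546189
fence foot
[0.0811 0.1304] [0.0814 0.0302] slope -0.010525727143338708 rms 0.0012637448469019034
wedge toe, head back [[-0.0332 -0.0475]
 [-0.0438  0.1047]]
bed left
[-0.1064  0.1229] [-0.107  -0.1189] slope 0.0009943457711565976 rms 0.00028259456827386785
```

```bash
python3 -c "
from rig import job
print(job.hand_in())"
```

```text
the job is handed in; nothing more can be done
None
```

The job is handed in: the wedge was started in the gap, released, then driven from its head until tight, at about 62 mm past the mouth. It still stood there after the tool backed off, and a last picture shows the panel square against the fence; the final head push reached about 40 N, above the 15–20 N that jams it, and I did not measure the force on the panel's edge.

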